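Tip the power bank onto its charging dock and push it home

ROBOT

A 6-joint arm with a two-finger parallel gripper is mounted at the origin on a cart in front of the work surface, level with it; the furniture and walls round the work are solid. World frame = base frame: x ahead of the robot, y to its left, z up, the work surface at z = 0. Lengths are in mm, angles in rad, forces in N, time in s.
With the tool pointing down it reaches from about 350 to 875 mm from the base axis. Payload 4.2 kg.
Tool frame: the origin (TCP) lies between the finger pads; the fingertips stand 17 mm ahead of it and the grasp point (between the pads) lies 2 mm behind it; z points along the fingers, y is the line along which they close (so a half turn about z gives the same grasp; the last joint's range is limited). The gripper opens to 85 mm and grips with 20 to 120 N. Pads are 22 mm wide; open, the fingers measure 114 mm over their backs; the gripper's body (76 mm by 85 mm) begins 54 mm behind the grasp point. The pads swing forward as they close: fully open they stand 13 mm farther back than shut.
Start: joints at [-1.075, 0.385, 0.008, 0, -1.194, -0.259], TCP at [146.638, -607.533, 215.712] pointing down, gripper open.
Joint ranges: [-3.14, 3.14], [-1.21, 2.06], [-1.07, 1.41], [-3.16, 2.05], [-2.99, -0.16], [-3.1, 3.1]. Speed limits (rad/s): [2.79, 2.79, 3.14, 3.14, 3.14, 3.14].

INTERFACE

Orientations are given as a unit quaternion [x, y, z, w].
In Python, from bench import arm, eyes gives the robot as it stands (arm), with the cameras (eyes).
- The arm moves only by the shell command python3 jog.py 'ROWS' [OPENING]. ROWS is a JSON object whose key "segments" holds a list of rows, 1 to 10 of them, each of 6 numbers: dx, dy, dz in mm, then a rotation vector rx, ry, rz in rad; each row is the pose to reach, as a shift and turn from the pose commanded when the command began, along the tool's axes at that moment; what a row does not reach only later rows make up. A row lasts 1/10 s, in which the tool goes at most 50 mm and 0.15 rad, less where a joint would pass 70% of its speed; a pose out of reach is approached as far as the arm can. OPENING is the finger opening in mm, set as the command begins (- or left out keeps the last). The fingers move at their own pace and stop on an object; the grip force is fixed at half the most. Time passes only in rows, so rows that do not move let the fingers close. It prints the time, the measured TCP pose, the force, the opening and the grip force at its end. Input that does not fit is refused with a message, and nothing moves.
- arm.read_state(): the state, without advancing time (a new reading comes with each control period).
- eyes.get_image(name): name is "scene" or "side" or "wrist"; returns the picture (384x512x3 uint8, blue, green, red); there is no depth.
- eyes.get_calibration(name): a dict with "K" (3x3 intrinsics, pixels), "rvec" (rotation vector, rad) and "tvec" (3), from world to camera coordinates, as OpenCV has them. Camera axes: x right, y down, z forward; pixel columns grow to the right and rows downward; lengths in mm; the calibration is good to about 2 mm. A picture is of the moment at which its call begins: read the wrist's pose just before it. get_calibration takes no time and is no camera call; for the wrist camera it gives the pose at the moment of the call.
- arm.job_done(): hands the job in; it is judged then, once.
The state is a dict: "clock": time; "joints": joint angles; "joint_vel": joint speeds; "joint_efforts": joint torques, N m; "position": TCP position; "ee_rot": TCP orientation; "contact_force": force on the tool from outside, world axes, zero at the start; "wrist_torque": the same for the moment, N m; "gripper_width": finger opening in mm; "grasp_force": force on a finger pad.
Only numpy, scipy, OpenCV 4.12 (cv2) and the standard library are available. Lean on these libraries where they do the work, as an engineer would, in place of code of your own. Each camera call takes 0.05 s, during which the arm holds its last target. There are 200 camera calls.

TASK

The dark power bank stands on its long narrow side at the front edge of the white charging dock. Without picking it up, push it over with your fingertips so that it falls flat onto the dock towards the long raised rail, then push it along the dock until its end is home against the grey contact block and its long side is up against the rail. Leave the other things on the desk where they are, and finish clear of everything.

Things in the scene. Friction and masses are not known exactly. Their poses are not given: they have to be found in the camera images.
- dock: White charging dock fixed to the desk; origin at the centre of its underside, z up, x roughly away from the robot. Flat deck 130 mm (x) by 210 mm (y), its top 6 mm above the desk. The -x and +y sides are open; a rail borders the +x side, a grey contact block the -y end.
- rail (a point): Middle of the rail's top edge facing the deck: 55, 0, 14 mm in the dock's frame. The rail is straight, runs along y over the dock's full length, is 10 mm thick and rises 8 mm above the deck.
- contact (a point): Middle of the contact block's top edge facing the deck: 22.5, -87, 26 mm in the dock's frame. The grey block with three brass pins reaches from x = -10 to 55 mm, is 18 mm thick in y and rises 20 mm above the deck.
- bank: Dark power bank, loose box 68 (x) x 137 (y) x 22 mm (z), 0.16-0.32 kg; origin at the centre of its 68 x 137 underside, z out of its upper face. It starts on a 22 x 137 side on the dock's front (-x) part, 68 mm tall, roughly along the dock's y, x up, z to the dock's -x. Pushed near its top to the dock's +x it tips without sliding and falls by itself past 18 degrees, landing z up.
- bank_center (a point): Centre of the power bank's box, 11 mm along its z from its origin.
- home (a point): Where the bank's centre lies when it is flat and home: 21, -18.5, 17 mm in the dock's frame; axes as the dock's. Lying bank: top 28 mm above the desk. As it lands after tipping it is some 10 to 25 mm short of home in x (rail) and 20 to 50 mm short of it towards +y (contact block).
- mug: White mug with handle, 82 x 112 mm, 94 mm tall, origin at the centre of its underside. A bystander to the left.
- pen_pot: Black pot with pens, 80 mm across, 147 mm tall, origin at the centre of its underside. A bystander to the left.
- card_box: Small white and brown cardboard box, 97 x 61 x 34 mm, standing on end 97 mm tall on a 61 x 34 mm side to the left; origin at the centre of its 97 x 61 mm underside, which stands upright here. A bystander.
- calculator: Pocket calculator 130 x 80 x 14 mm lying flat to the right, origin at the centre of its underside. A bystander.
- eraser: Blue and white eraser 23 x 52 x 12 mm lying to the right, origin at the centre of its underside. A bystander.

How it is judged (in metres and radians):
On the way, in this order (a step that is already met when the one before it is completed fails the run):
1. the power bank has been tipped over and lies flat on the dock (angle between bank's own z axis and vertical below 0.15 rad and z of bank_center in the frame of home between -0.004 and 0.006 m), for 0.1 s.
2. it has been pushed home against the rail and the contact block (x of bank_center in the frame of home above -0.005 m and y of bank_center in the frame of home below 0.005 m), for 0.1 s.
At the end, for the whole second after the job is handed in: The power bank lies flat (within 3 degrees) and right side up on the dock's deck, at rest, its centre within 5 mm of the home place along both the rail and the contact block directions and parallel to the rail within 0.06 rad (all of step 2 and angle between bank's own z axis and vertical below 0.05 rad and x of bank_center in the frame of home below 0.004 m and y of bank_center in the frame of home above -0.004 m and z of bank_center in the frame of home between -0.003 and 0.003 m and angle between the y axis of bank and the y axis of dock, either way round below 0.06 rad and linear speed of bank below 0.01 m/s); the robot touches nothing.
It fails at once if the power bank is lifted off the dock (z of bank_center in the frame of dock above 0.056 m or (angle between bank's own z axis and vertical below 0.15 rad and z of bank_center in the frame of dock above 0.031 m)).
It fails at once if another thing on the desk is displaced by more than 20 mm (distance of any of mug, pen_pot, card_box, calculator, eraser from where it was at the start of the episode above 0.02 m).
It also fails if it takes over 51 s, if anything falls off the work surface, if the arm or the gripper's body presses on something with over 40 N, if the wrist force passes 120 N, or if a joint passes its speed limit or range.

## Working session

There is one attempt and no reset: what is moved stays moved. The work goes in short steps, Python scripts to look and compute and a shell command to move; the robot and the scene stay as the last step left them, time stands still between calls to the robot, and variables do not carry over. Pictures are saved under pics/ and viewed, at most 10 in all, crops included, and the job is handed in when it is done.

```bash
ls; mkdir -p pics
python3 - <<'E'
from bench import arm, eyes
import cv2
s=arm.read_state();print(s['clock'],s['position'],s['ee_rot'],s['gripper_width'])
for n in('scene','side'):
    cv2.imwrite(f'pics/{n}0.png',eyes.get_image(n))
    c=eyes.get_calibration(n);print(n,c)
E
```

```text
bench.py
jog.py
pics
0.0 [ 146.48038454 -606.94987132  214.61775771] [-1.18029876e-01  9.93009420e-01  1.09563271e-03 -1.97187902e-04] 85.42777031453238
scene {'K': array([[410.91352748,   0.        , 256.61317568],
       [  0.        , 410.91352748, 186.59573738],
       [  0.        ,   0.        ,   1.        ]]), 'rvec': array([ 1.368042  , -2.51755291,  0.60301372]), 'tvec': array([ 293.66331011,  424.77587931, 1042.10894469])}
side {'K': array([[350.30776352,   0.        , 252.59251621],
       [  0.        , 350.30776352, 192.16948122],
       [  0.        ,   0.        ,   1.        ]]), 'rvec': array([ 1.966652  , -0.10842988,  0.03931717]), 'tvec': array([-541.66371697,   98.56390064, 1037.97236567])}
```

View pics/scene0.png

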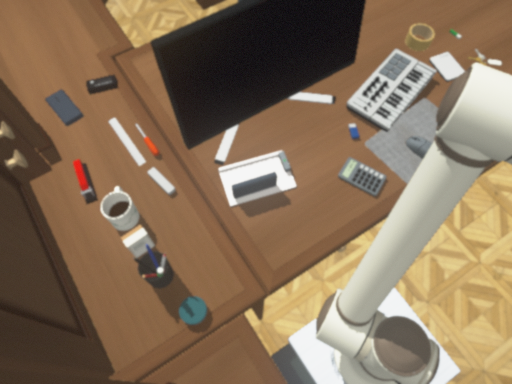

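View pics/side0.png

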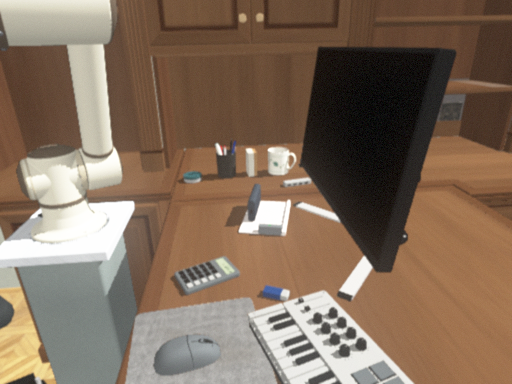

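Scene: dock at about (257,178), with the dark bank on it at (254,185) and the grey block at its right end (286,160). Side: dock around (265,218), bank at (254,203). I'll zoom in on both.

```bash
cat > h.py <<'E'
import numpy as np,cv2
from bench import arm, eyes
def ray(n,uv,z,c=None):
    c=c or eyes.get_calibration(n)
    R=cv2.Rodrigues(c['rvec'])[0];o=-R.T@c['tvec']
    p=cv2.undistortPoints(np.float64([uv]).reshape(-1,1,2),c['K'],None).reshape(-1,2)
    d=np.c_[p,np.ones(len(p))]@R
    return o+d*((z-o[2])/d[:,2])[:,None]
def proj(n,P,c=None):
    c=c or eyes.get_calibration(n)
    return cv2.projectPoints(np.float64(P).reshape(-1,1,3),c['rvec'],c['tvec'],c['K'],None)[0].reshape(-1,2)
E
python3 - <<'E'
from h import *
a=cv2.imread('pics/scene0.png')[140:215,205:305]
b=cv2.imread('pics/side0.png')[175:245,225:305]
a=cv2.resize(a,(800,600),interpolation=cv2.INTER_CUBIC);cv2.imwrite('pics/c1.png',a)
b=cv2.resize(b,None,fx=8,fy=8,interpolation=cv2.INTER_CUBIC);cv2.imwrite('pics/c2.png',b)
E
```

```text
(no output)
```

View pics/c1.png

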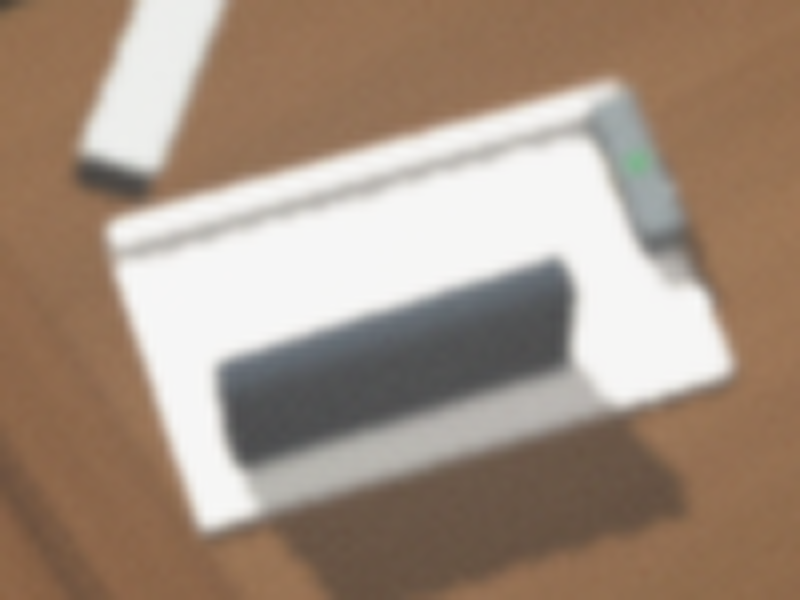

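View pics/c2.png

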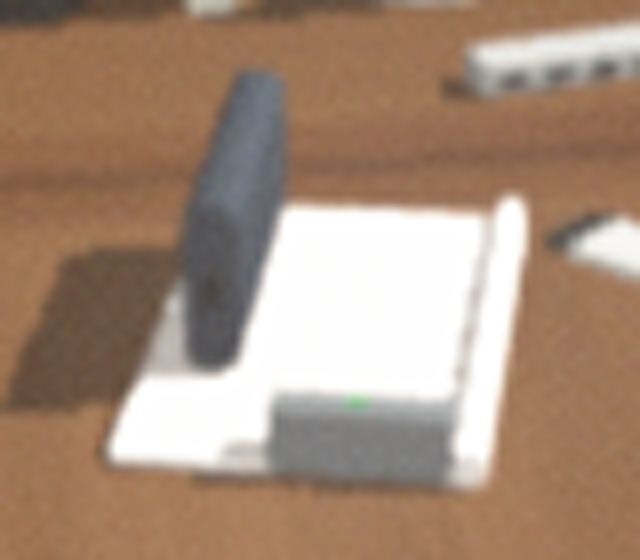

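Crops (8x). In scene, the dock's front corners are at (205,532) and (733,375), the rail's outer corners at (108,225) and (625,82), and the bank's base front edge runs (243,465)-(570,362). In side, the front corners are at (110,460) and (155,370), and the bank's upright end at (185..240, 360).

Run:
```python
from h import *
S=lambda *p:np.array(p)/8+np.array([205,140])-.5+1/16
T=lambda *p:np.array(p)/8+np.array([225,175])-.5+1/16
def sh(t,P):print(t,P.round(1).tolist())
f=ray('scene',S((205,532),(733,375)),6);sh('front',f)
r=ray('scene',S((106,225),(628,80)),14);sh('railouter',r)
q=ray('scene',S((135,243),(590,118)),14);sh('railinner',q)
b=ray('scene',S((243,465),(570,362)),6);sh('bank base',b)
t=ray('scene',S((218,362),(562,258)),74);sh('bank top back',t)
sh('side front near',ray('side',T((110,462),),6));sh('side far rail',ray('side',T((515,195),(490,485)),14))
sh('side bank end base',ray('side',T((190,362),(238,362)),6))
sh('side contact top inner',ray('side',T((275,392),(452,400)),26))
print(np.linalg.norm(f[1]-f[0]),np.linalg.norm(r[1]-r[0]),np.linalg.norm(f[0]-r[0]),np.linalg.norm(b[1]-b[0]),np.linalg.norm(t[1]-t[0]))
for a in(f,r,q,b,t):
    d=a[0]-a[1];print(np.arctan2(-d[0],d[1]))
c=(f.mean(0)+r.mean(0))/2;print('centre',c)
sh('contact scene top',ray('scene',S((592,110),(650,245)),26))
s=arm.read_state();print(s['clock'])
```

```text
front [[543.5, 89.9, 6.0], [490.5, -112.2, 6.0]]
railouter [[671.3, 56.1, 14.0], [616.2, -150.3, 14.0]]
railinner [[658.4, 50.8, 14.0], [609.9, -127.8, 14.0]]
bank base [[559.2, 63.7, 6.0], [528.6, -63.4, 6.0]]
bank top back [[570.0, 64.5, 74.0], [538.4, -62.4, 74.0]]
side front near [[493.5, -119.8, 6.0]]
side far rail [[670.0, 64.4, 14.0], [617.2, -166.5, 14.0]]
side bank end base [[527.0, -49.2, 6.0], [544.6, -51.6, 6.0]]
side contact top inner [[551.6, -114.2, 26.0], [610.9, -128.3, 26.0]]
209.04705944023172 213.58603144793122 132.3748832841542 130.73980070414888 130.75931940937124
-0.2567207585772699
-0.2607740229281348
-0.2652879227237884
-0.23637281655951695
-0.24360347828565493
centre [580.36596229 -29.11588122  10.        ]
contact scene top [[606.8, -125.8, 26.0], [545.5, -110.5, 26.0]]
0.1
```

Sizes agree: 209 x 132 for the dock, 214 along the rail, 131 for the bank. The dock is at (580,-29) with yaw about -0.26, and the bank is at about (-32,19) in the dock frame. Next I'll work out the approach.

```bash
cat >> h.py <<'E'
from scipy.spatial.transform import Rotation as Ro
C=np.array([580.4,-29.1,0]);YAW=-.26;RD=Ro.from_euler('z',YAW)
def go(p):  # dock-frame TCP target -> tool-axis shift and turn; also where we are
    s=arm.read_state();R=Ro.from_quat(s['ee_rot'])
    tgt=Ro.from_matrix(RD.as_matrix()@np.diag([-1,1,-1.]))
    print('t',s['clock'],'dock pos',RD.inv().apply(s['position']-C).round(1),'shift',R.inv().apply(C+RD.apply(p)-s['position']).round(1),'turn',(R.inv()*tgt).as_rotvec().round(3),'F',np.round(s['contact_force'],1),'w',s['gripper_width'])
E
python3 -c "
from h import *
go([-95,12,215]);go([-95,12,60])"
```

```text
t 0.1 dock pos [-270.7 -670.   214.7] shift [-479.5  515.9    0.7] turn [ 0.002 -0.001  0.497] F [ 0.2  0.4 -0.6] w 85.30331914821882
t 0.1 dock pos [-270.7 -670.   214.7] shift [-479.5  515.6  155.7] turn [ 0.002 -0.001  0.497] F [ 0.2  0.4 -0.6] w 85.30331914821882
```

```bash
R='' ; python3 jog.py '{"segments": [[-480,516,0,0,0,0.497],[-480,516,0,0,0,0.497],[-480,516,0,0,0,0.497],[-480,516,0,0,0,0.497],[-480,516,0,0,0,0.497],[-480,516,0,0,0,0.497],[-480,516,0,0,0,0.497],[-480,516,0,0,0,0.497],[-480,516,0,0,0,0.497],[-480,516,0,0,0,0.497]]}' 50; python3 -c "
from h import *
go([-95,12,215]);go([-95,12,60])"
```

```text
clock: 1.1
position: [388.5, -176.3, 215.8]
ee_rot: [0.13, 0.992, 0.0, 0.0]
contact_force: [1.4, -0.5, 0.1]
gripper_width: 50.0
grasp_force: 0.0
t 1.1 dock pos [-147.6 -191.6  215.8] shift [-52.5 203.6   0.8] turn [ 0.  0. -0.] F [ 1.4 -0.5  0.1] w 49.96673002340939
t 1.1 dock pos [-147.6 -191.6  215.8] shift [-52.5 203.6 155.8] turn [ 0.  0. -0.] F [ 1.4 -0.5  0.1] w 49.96673002340939
```

```bash
python3 jog.py '{"segments": [[-52,204,0,0,0,0],[-52,204,0,0,0,0],[-52,204,0,0,0,0],[-52,204,0,0,0,0],[-52,204,0,0,0,0],[-52,204,50,0,0,0],[-52,204,100,0,0,0],[-52,204,140,0,0,0],[-52,204,140,0,0,0],[-52,204,140,0,0,0]]}'
python3 - <<'E'
from h import *
cv2.imwrite('pics/s1.png',eyes.get_image('scene'));
b=eyes.get_image('side')[150:250,200:330]
cv2.imwrite('pics/s2.png',cv2.resize(b,None,fx=6,fy=6,interpolation=cv2.INTER_CUBIC))
go([-95,12,60])
E
```

```text
clock: 2.1
position: [491.3, 5.1, 76.2]
ee_rot: [0.13, 0.992, -0.0, -0.0]
contact_force: [1.1, -0.1, -0.0]
gripper_width: 50.1
grasp_force: 0.0
t 2.2 dock pos [-93.5  11.2  78.1] shift [ 1.6  0.8 18.1] turn [0.002 0.004 0.   ] F [ 0.3  0.1 -0.3] w 50.01165092876299
```

View pics/s2.png

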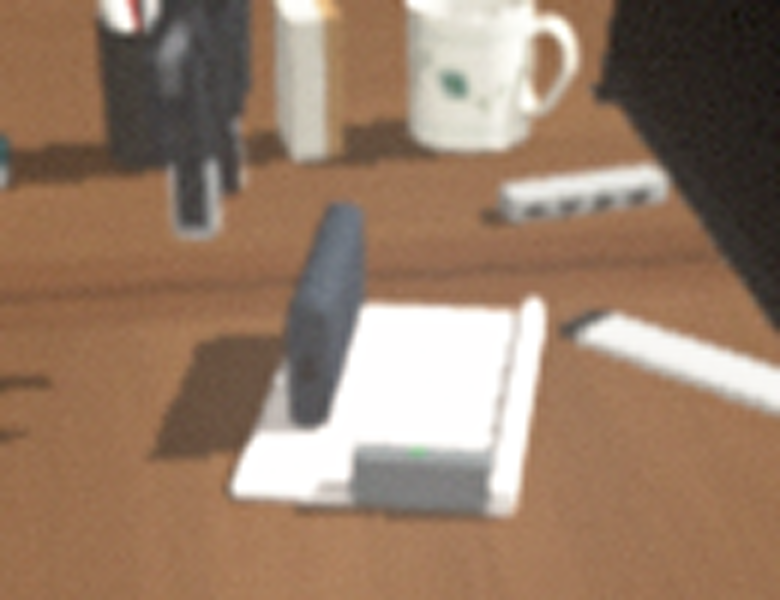

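The gripper stands in front of the bank, with its fingertip at crop (195,230), clear of the bank at (325,310). I'll lower a bit and push gently at about 60–80 mm/s.

```bash
python3 jog.py '{"segments": [[-12,1,16,0,0,0],[-25,1,16,0,0,0],[-32,1,16,0,0,0],[-38,1,16,0,0,0],[-44,1,16,0,0,0],[-49,1,16,0,0,0],[-54,1,16,0,0,0]]}' ; python3 -c "
from h import *
go([-30,12,60])"
```

```text
clock: 2.9
position: [543.8, -7.6, 60.1]
ee_rot: [0.13, 0.992, 0.0, 0.0]
contact_force: [-0.6, 0.0, -0.3]
gripper_width: 49.9
grasp_force: 0.0
t 2.9 dock pos [-40.9  11.4  60.1] shift [-10.9   0.6   0.1] turn [ 0.  0. -0.] F [-0.6  0.  -0.3] w 49.89408555228593
```

```bash
python3 jog.py '{"segments": [[-5,0,0,0,0,0],[-10,0,0,0,0,0],[-15,0,0,0,0,0],[-20,0,0,0,0,0],[-20,0,0,0,0,0],[-20,0,0,0,0,0]]}'
python3 - <<'E'
from h import *
b=eyes.get_image('side')[150:250,200:330]
cv2.imwrite('pics/s3.png',cv2.resize(b,None,fx=6,fy=6,interpolation=cv2.INTER_CUBIC))
go([-80,12,60])
E
```

```text
clock: 3.5
position: [562.7, -12.7, 59.6]
ee_rot: [0.13, 0.992, -0.0, -0.0]
contact_force: [-0.1, -1.3, -0.9]
gripper_width: 49.9
grasp_force: 0.0
t 3.55 dock pos [-21.5  11.3  59.6] shift [58.5  0.7 -0.3] turn [-0. -0. -0.] F [ 0.2  0.  -0.9] w 49.88621239678537
```

View pics/s3.png

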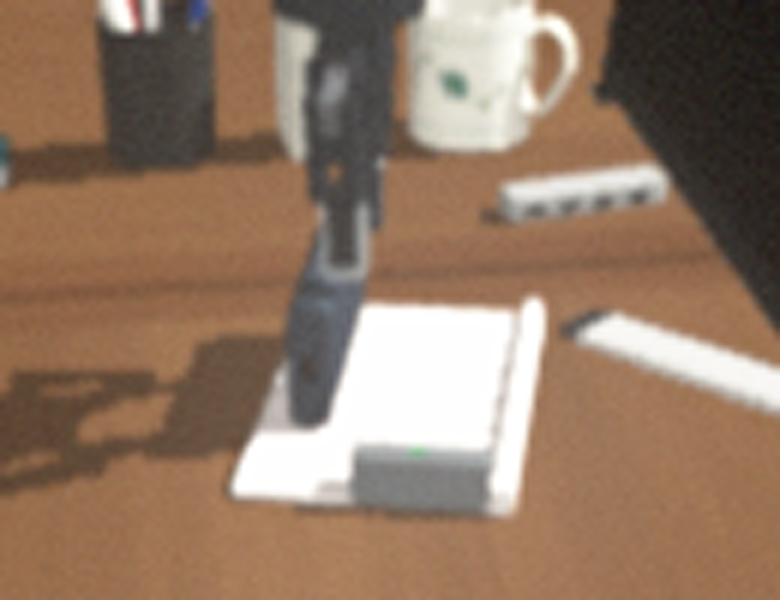

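The bank is still upright with the fingertip at crop (345,272) and no force. I'll check that geometry by projecting it.

Run:
```python
from h import *
def D(*p): return C+RD.apply(np.array(p,float))
f=lambda n,P:proj(n,P)
P=D((-21,11,60),(-21,-14,50),(-21,36,50),(-43,-50,74),(-21,-50,74),(-43,87,74),(-21,87,74),(-21,-50,6))
print(((f('side',P)-[200,150])*6).round())
im=eyes.get_image('scene')[125:215,195:315];cv2.imwrite('pics/s4.png',cv2.resize(im,None,fx=6.5,fy=6.5,interpolation=cv2.INTER_CUBIC))
print(((f('scene',P)-[195,125])*6.5).round())
s=arm.read_state();print(s['joints'])
```

```text
[[353. 285.]
 [345. 324.]
 [360. 283.]
 [287. 307.]
 [333. 309.]
 [332. 201.]
 [374. 203.]
 [336. 438.]]
[[396. 331.]
 [448. 327.]
 [343. 357.]
 [542. 321.]
 [525. 280.]
 [247. 405.]
 [232. 363.]
 [518. 350.]]
[ 2.65428821e-01  4.41603815e-01 -3.44017208e-01 -1.26409595e-04
 -7.85597162e-01 -2.09636907e+00]
```

View pics/s4.png

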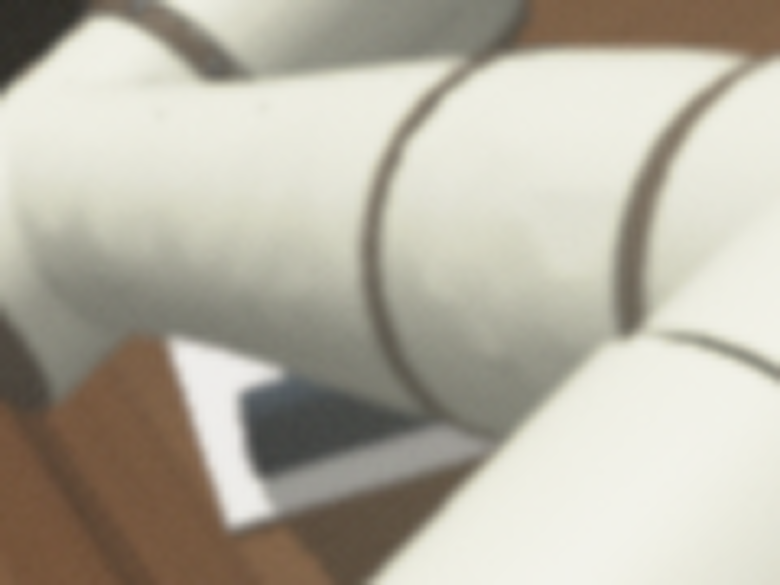

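Run:
```python
from h import *
def D(*p): return C+RD.apply(np.array(p,float))
for z in(62,70,78,86,94):
  print(z,((proj('side',D((-93.5,-14,z),(-93.5,-30,z),(-21.5,-30,z-18),(-21.5,36,z-18)))-[200,150])*6).round().tolist())
s=arm.read_state();print(s['position'],s['ee_rot'],eyes.get_calibration('wrist'))
im=eyes.get_image('wrist');cv2.imwrite('pics/w1.png',im)
```

```text
62 [[199.0, 294.0], [192.0, 308.0], [340.0, 349.0], [359.0, 294.0]]
70 [[199.0, 280.0], [192.0, 293.0], [339.0, 334.0], [359.0, 279.0]]
78 [[198.0, 265.0], [191.0, 278.0], [339.0, 319.0], [359.0, 265.0]]
86 [[197.0, 250.0], [190.0, 262.0], [339.0, 303.0], [359.0, 250.0]]
94 [[196.0, 234.0], [189.0, 247.0], [338.0, 288.0], [358.0, 236.0]]
[562.49674546 -12.65943316  59.66930463] [ 1.29749811e-01  9.91546741e-01 -4.00227525e-05 -2.11864605e-04] {'K': array([[288.71909603,   0.        , 255.01396766],
       [  0.        , 288.71909603, 190.97339274],
       [  0.        ,   0.        ,   1.        ]]), 'rvec': array([-2.30842973, -1.7768445 , -0.24507513]), 'tvec': array([-131.34756803, -518.84770525,   80.87258498])}
```

View pics/w1.png

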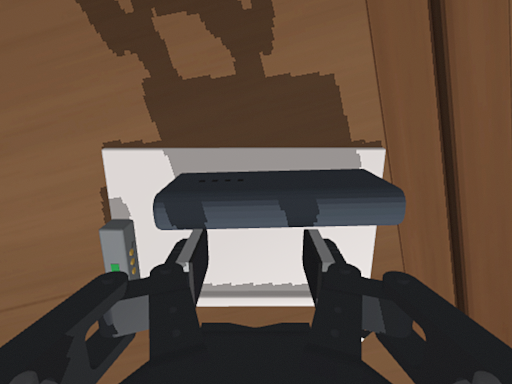

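The wrist view shows the fingers at (200,250) and (315,250) beyond the standing bank at (280,200). Its top was cleared, so at this opening the real tips sit about 16 mm above the TCP. I'll back off over the top, go lower and push again.

```bash
python3 jog.py '{"segments": [[0,0,-15,0,0,0],[30,0,-15,0,0,0],[65,0,-15,0,0,0],[65,0,20,0,0,0],[65,0,20,0,0,0],[50,0,20,0,0,0],[42,0,20,0,0,0],[36,0,20,0,0,0],[30,0,20,0,0,0],[30,0,20,0,0,0]]}' ; python3 -c "
from h import *
go([-30,12,40])"
```

```text
clock: 4.65
position: [534.8, -5.1, 40.0]
ee_rot: [0.13, 0.992, 0.0, 0.0]
contact_force: [-0.2, -0.9, 0.4]
gripper_width: 50.2
grasp_force: 0.0
t 4.65 dock pos [-50.3  11.5  40. ] shift [-20.3   0.5  -0. ] turn [ 0.     0.001 -0.001] F [-0.2 -0.9  0.4] w 50.15288516112123
```

```bash
python3 jog.py '{"segments": [[-5,0,0,0,0,0],[-10,0,0,0,0,0],[-15,0,0,0,0,0],[-20,0,0,0,0,0],[-25,0,0,0,0,0],[-30,0,0,0,0,0],[-30,0,0,0,0,0],[-30,0,0,0,0,0]]}'
python3 - <<'E'
from h import *
b=eyes.get_image('wrist');cv2.imwrite('pics/w2.png',b)
go([-80,12,60])
E
```

```text
clock: 5.45
position: [562.7, -12.7, 39.6]
ee_rot: [0.13, 0.992, -0.0, -0.0]
contact_force: [-0.8, -0.6, -0.4]
gripper_width: 49.9
grasp_force: 0.0
t 5.5 dock pos [-21.5  11.3  39.6] shift [ 58.5   0.7 -20.3] turn [-0. -0. -0.] F [0.5 0.4 0.6] w 49.98670869381819
```

View pics/w2.png

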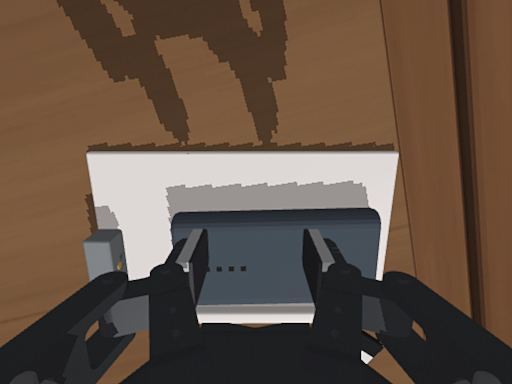

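The bank fell flat: its front edge runs about (172,222)-(380,219) and its +y end is at column 381. I'll locate it from this view.

Run:
```python
from h import *
P=ray('wrist',[(173,222),(380,219),(382,270),(120,262)],28);P[3]=ray('wrist',[(120,232)],26)[0]
print(RD.inv().apply(P-C).round(1))
print(RD.inv().apply(ray('wrist',[(90,153),(397,153)],6)-C).round(1))
```

```text
[[-22.5 -41.1  28. ]
 [-24.7  89.8  28. ]
 [ 11.6  95.4  28. ]
 [-14.7 -76.5  26. ]]
[[-63.  -99.5   6. ]
 [-63.2 105.7   6. ]]
```

```bash
python3 jog.py '{"segments": [[0,0,-10,0,0,0],[30,0,-10,0,0,0],[75,0,-10,0,0,0],[75,-5,-10,0,0,0],[75,-5,15,0,0,0],[75,-5,15,0,0,0],[75,-5,15,0,0,0]]}'
python3 - <<'E'
from h import *
go([-80,12,10])
b=eyes.get_image('side')[150:250,200:330]
cv2.imwrite('pics/s5.png',cv2.resize(b,None,fx=6,fy=6,interpolation=cv2.INTER_CUBIC))
def D(*p): return C+RD.apply(np.array(p,float))
for z in(0,10,20,30,40,50):
  print(z,((proj('side',D((-96.5,-24,z),(-96.5,-35,z)))-[200,150])*6).round().tolist())
E
```

```text
clock: 6.2
position: [489.3, 1.8, 25.3]
ee_rot: [0.13, 0.992, -0.0, 0.0]
contact_force: [0.0, 0.4, 0.6]
gripper_width: 50.4
grasp_force: 0.0
t 6.2 dock pos [-96.    6.5  25.3] shift [-16.    5.5  15.3] turn [-0.  0.  0.] F [0.  0.4 0.6] w 50.3865474823965
0 [[195.0, 416.0], [190.0, 426.0]]
10 [[194.0, 398.0], [189.0, 408.0]]
20 [[193.0, 380.0], [188.0, 390.0]]
30 [[192.0, 362.0], [187.0, 371.0]]
40 [[191.0, 343.0], [186.0, 353.0]]
50 [[190.0, 325.0], [185.0, 334.0]]
```

View pics/s5.png

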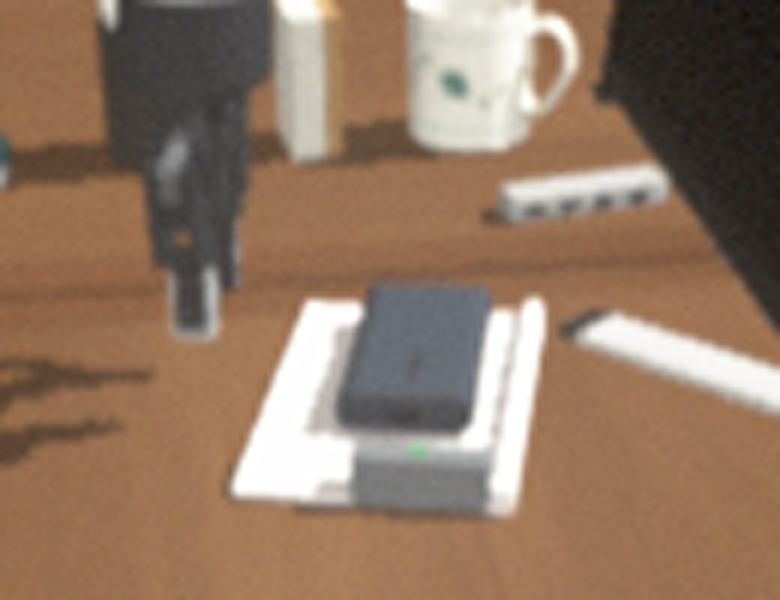

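The flat bank lies at (415,355), 2 cm short of the block. The fingertip at crop (195,338) means tip z ≈ TCP + 18. I'll lower 26 outside the dock and check the force.

```bash
python3 jog.py '{"segments": [[0,6,15,0,0,0],[0,12,26,0,0,0],[-10,12,26,0,0,0],[-10,12,26,0,0,0]]}'
python3 - <<'E'
from h import *
go([-24,19,0])
E
```

```text
clock: 6.65
position: [503.8, 11.0, -0.9]
ee_rot: [0.129, 0.992, 0.0, 0.001]
contact_force: [0.2, -0.5, -0.2]
gripper_width: 50.1
grasp_force: 0.0
t 6.65 dock pos [-84.3  19.1  -0.9] shift [-60.3  -0.1  -0.8] turn [0.001 0.002 0.   ] F [ 0.2 -0.5 -0.2] w 50.084362790526235
```

```bash
python3 jog.py '{"segments": [[-20,0,0,0,0,0],[-35,0,0,0,0,0],[-42,0,0,0,0,0],[-46,0,0,0,0,0],[-49,0,0,0,0,0],[-52,0,0,0,0,0],[-54,0,0,0,0,0],[-56,0,0,0,0,0]]}'
python3 - <<'E'
from h import *
go([-24,19,0])
E
```

```text
clock: 7.45
position: [555.0, -3.6, -1.3]
ee_rot: [0.13, 0.992, -0.0, -0.001]
contact_force: [-1.4, 0.5, 1.7]
gripper_width: 50.1
grasp_force: 1.3
t 7.45 dock pos [-31.1  18.1  -1.3] shift [-7.1  0.9 -1.3] turn [-0.001 -0.002 -0.   ] F [-1.4  0.5  1.7] w 50.068418805937135
```

Contact is made. I'll continue in small steps until the rail resists.

```bash
python3 jog.py '{"segments": [[-1.5,0,0,0,0,0],[-3,0,0,0,0,0],[-4.5,0,0,0,0,0],[-6,0,0,0,0,0]]}' ; python3 -c "
from h import *
go([-24,19,0])"; python3 jog.py '{"segments": [[-1,0,0,0,0,0],[-2,0,0,0,0,0],[-2,0,0,0,0,0]]}'; python3 -c "
from h import *
go([-24,19,0])"
```

```text
clock: 7.85
position: [561.7, -5.2, -1.3]
ee_rot: [0.13, 0.992, -0.0, -0.0]
contact_force: [-2.4, -0.2, 0.9]
gripper_width: 49.9
grasp_force: 1.0
t 7.85 dock pos [-24.2  18.3  -1.3] shift [-0.2  0.7 -1.3] turn [-0. -0. -0.] F [-2.4 -0.2  0.9] w 49.850527783410854
clock: 8.15
position: [563.6, -5.7, -1.3]
ee_rot: [0.13, 0.992, -0.0, -0.0]
contact_force: [-1.4, 0.7, 0.3]
gripper_width: 49.5
grasp_force: 1.0
t 8.15 dock pos [-22.2  18.3  -1.3] shift [ 1.8  0.7 -1.3] turn [-0. -0. -0.] F [-1.4  0.7  0.3] w 49.45808233220566
```

```bash
python3 jog.py '{"segments": [[-1,0,0,0,0,0],[-2,0,0,0,0,0],[-2,0,0,0,0,0]]}'; python3 jog.py '{"segments": [[-1,0,0,0,0,0],[-2,0,0,0,0,0],[-2,0,0,0,0,0]]}'|grep -E 'pos|force';  python3 -c "
from h import *
go([-24,19,0])
P=RD.inv().apply(ray('wrist',[(256,190)],28)-C);print(P)
im=eyes.get_image('wrist')
m=(im.max(2)<110).astype('uint8')
for c in (150,190,230,256,280,320,350,380): print(c,np.flatnonzero(m[150:300,c])[:3]+150)
"
```

```text
clock: 8.45
position: [563.6, -5.8, -1.4]
ee_rot: [0.13, 0.992, -0.0, -0.002]
contact_force: [-6.4, 3.2, 4.9]
gripper_width: 50.0
grasp_force: 3.8
position: [563.5, -5.9, -1.4]
contact_force: [-11.7, 7.3, 9.1]
grasp_force: 6.4
t 8.75 dock pos [-22.3  18.1  -1.4] shift [ 1.7  0.9 -1.4] turn [-0.002 -0.007 -0.   ] F [-11.7   7.3   9.1] w 49.7897612590741
[[-55.51951294  18.17290961  28.        ]]
150 [150 151 152]
190 [155 156 157]
230 [153 154 155]
256 [154 155 156]
280 [150 151 152]
320 [153 154 155]
350 [153 154 155]
380 [153 154 155]
```

The bank stalls against the rail with rising force. I'll back off, lift, and check the monitor's clearance (left lower corner: scene (190,142), side (302,168)) before going round to the +y end.

```bash
python3 jog.py '{"segments": [[12,0,0,0,0,0],[22,0,0,0,0,0],[22,0,-40,0,0,0],[22,0,-40,0,0,0]]}' |head -2; python3 -c "
from h import *
c=[eyes.get_calibration(n) for n in('scene','side')]
Ps=[k['K']@np.c_[cv2.Rodrigues(k['rvec'])[0],k['tvec']] for k in c]
for a,b in(((190,142),(302,170)),((360,48),(380,270))):
  X=cv2.triangulatePoints(*Ps,np.float64(a),np.float64(b));X=(X[:3]/X[3]).ravel();print(X,RD.inv().apply(X-C))
go([-40,150,38]);go([20,150,38]);go([20,150,0])
"
```

```text
clock: 9.2
position: [550.0, -0.2, 43.1]
[730.3224658  102.01620217 105.15148179] [111.17614283 165.25153399 105.15148179]
[ 718.27484745 -513.55778722  149.34620546] [ 257.78554612 -432.73020852  149.34620546]
t 9.2 dock pos [-36.8  20.1  43.1] shift [  3.  129.9   5.6] turn [0.004 0.01  0.002] F [1.4 0.3 0.8] w 50.42074702982346
t 9.2 dock pos [-36.8  20.1  43.1] shift [-57.  129.7   6.2] turn [0.004 0.01  0.002] F [1.4 0.3 0.8] w 50.42074702982346
t 9.2 dock pos [-36.8  20.1  43.1] shift [-56.6 129.6  44.2] turn [0.004 0.01  0.002] F [1.4 0.3 0.8] w 50.42074702982346
```

```bash
python3 jog.py '{"segments": [[0,45,0,0,0,0],[0,90,0,0,0,0],[0,140,0,0,0,0],[-30,140,0,0,0,0],[-57,140,0,0,0,0],[-57,140,20,0,0,0],[-57,140,44,0,0,0],[-57,140,44,0,0,0],[-57,140,44,0,0,0]]}'
python3 - <<'E'
from h import *
go([20,90,-1])
E
```

```text
clock: 10.1
position: [637.5, 119.5, -5.4]
ee_rot: [0.13, 0.992, -0.0, 0.0]
contact_force: [0.3, 0.4, 0.3]
gripper_width: 49.6
grasp_force: 0.0
t 10.1 dock pos [ 17.  158.3  -5.4] shift [ -3.  -68.3  -4.3] turn [-0.001  0.     0.   ] F [0.3 0.4 0.3] w 49.647327371068705
```

```bash
python3 jog.py '{"segments": [[-4,-8,-4,0,0,0],[-4,-18,-4,0,0,0],[-4,-24,-4,0,0,0],[-4,-28,-4,0,0,0],[-4,-32,-4,0,0,0],[-4,-36,-4,0,0,0],[-4,-40,-4,0,0,0],[-4,-44,-4,0,0,0],[-4,-48,-4,0,0,0]]}' |grep -E 'force'; python3 -c "
from h import *
go([20,90,-1])"
python3 jog.py '{"segments": [[0,-3,0,0,0,0],[0,-6,0,0,0,0],[0,-9,0,0,0,0],[0,-12,0,0,0,0]]}' |grep -E 'force'; python3 -c "
from h import *
go([20,90,-1])"
```

```text
contact_force: [-1.0, 6.0, 3.7]
grasp_force: 2.9
t 11.0 dock pos [ 21.1 111.5  -0.5] shift [  1.1 -21.5   0.4] turn [0.002 0.002 0.001] F [-1.   6.   3.7] w 50.11161743225612
contact_force: [-1.3, 5.2, 3.5]
grasp_force: 2.9
t 11.4 dock pos [21.1 99.5 -0.5] shift [ 1.1 -9.5  0.5] turn [0.002 0.002 0.001] F [-1.3  5.2  3.5] w 50.0465031671832
```

```bash
python3 jog.py '{"segments": [[0,-2,0,0,0,0],[0,-4,0,0,0,0],[0,-6,0,0,0,0]]}' |grep -E 'force'; python3 -c "
from h import *
go([20,90,-1])"
python3 jog.py '{"segments": [[0,-1,0,0,0,0],[0,-2,0,0,0,0],[0,-3,0,0,0,0]]}' |grep -E 'force'; python3 -c "
from h import *
go([20,90,-1])"
```

```text
contact_force: [-1.0, 4.9, 3.2]
grasp_force: 2.9
t 11.7 dock pos [21.1 93.5 -0.5] shift [ 1.1 -3.5  0.5] turn [0.002 0.002 0.001] F [-1.   4.9  3.2] w 50.17966704788599
contact_force: [-1.3, 6.0, 3.3]
grasp_force: 3.0
t 12.0 dock pos [21.1 90.6 -0.5] shift [ 1.1 -0.6  0.5] turn [0.002 0.002 0.001] F [-1.3  6.   3.3] w 50.18836353851181
```

```bash
for i in 1 ; do python3 jog.py '{"segments": [[0,-1,0,0,0,0],[0,-2,0,0,0,0],[0,-3,0,0,0,0]]}' |grep -E 'pos|contact'; python3 jog.py '{"segments": [[0,-1,0,0,0,0],[0,-2,0,0,0,0],[0,-2,0,0,0,0]]}' |grep -E 'pos|contact';python3 jog.py '{"segments": [[0,-1,0,0,0,0],[0,-2,0,0,0,0],[0,-2,0,0,0,0]]}' |grep -E 'pos|contact'; done;python3 -c "
from h import *
go([20,90,-1])"
```

```text
position: [623.8, 51.4, -0.4]
contact_force: [-1.9, 12.4, 3.3]
position: [623.8, 51.3, -0.3]
contact_force: [-1.4, 15.8, 3.0]
position: [623.9, 51.1, -0.3]
contact_force: [-1.9, 20.9, 3.6]
t 12.9 dock pos [21.4 88.7 -0.3] shift [1.4 1.3 0.8] turn [0.008 0.005 0.001] F [-1.9 20.9  3.6] w 50.1337836397771
```

It stalls against the block at 21 N. I'll retreat, go round to the front, and look from there.

```bash
python3 jog.py '{"segments": [[0,15,0,0,0,0],[0,50,0,0,0,0],[0,50,-50,0,0,0],[0,50,-60,0,0,0],[50,50,-60,0,0,0],[100,50,-60,0,0,0],[100,0,-60,0,0,0],[100,-50,-60,0,0,0],[100,-98,-60,0,0,0],[100,-98,-60,0,0,0]]}' |grep -E 'pos|contact'
python3 - <<'E'
from h import *
go([-84,-10,-1])
im=eyes.get_image('wrist');cv2.imwrite('pics/w3.png',im)
hsv=cv2.cvtColor(im,cv2.COLOR_BGR2HSV)
w=((hsv[...,2]>140)&(hsv[...,1]<40)).astype('uint8')
# bank = dark bluish pixels within dock's deck outline
o=proj('wrist',C+RD.apply([[-64,-104,6],[-64,104,6],[54,104,6],[54,-86,6]]))
k=cv2.fillConvexPoly(np.zeros(w.shape,'uint8'),o.astype(int),1)
d=k*(im.max(2)<110).astype('uint8')
n,l,st,ce=cv2.connectedComponentsWithStats(d);i=1+st[1:,4].argmax();print(st[i],ce[i],o.round())
m=(l==i)
for c in range(st[i][0]+15,st[i][0]+st[i][2]-10,25):
  r=np.flatnonzero(m[:,c]);print(c,r[0],r[-1],RD.inv().apply(ray('wrist',[(c,r[0])],28)-C)[0].round(1),RD.inv().apply(ray('wrist',[(c,r[-1])],28)-C)[0].round(1))
for r0 in range(st[i][1]+10,st[i][1]+st[i][3],12):
  r=np.flatnonzero(m[r0]);print('row',r0,r[0],r[-1],RD.inv().apply(ray('wrist',[(r[0],r0),(r[-1],r0)],28)-C).round(1).tolist())
E
```

```text
position: [496.5, -28.3, 58.6]
contact_force: [-0.0, 1.4, 0.5]
t 13.9 dock pos [-81.3 -20.7  58.6] shift [ 2.6 10.8 59.6] turn [-0.002 -0.003 -0.006] F [-0.   1.4  0.5] w 50.12936892340585
[  159   229   245   117 17481] [280.17882272 301.34225731] [[147. 223.]
 [412. 222.]
 [393. 345.]
 [181. 345.]]
174 246 321 [-54.8 -77.7  28. ] [  9.7 -82.8  28. ]
199 230 345 [-67.3 -59.   28. ] [ 32.7 -64.5  28. ]
224 288 345 [-19.9 -42.7  28. ] [ 32.7 -44.4  28. ]
249 288 345 [-19.9 -23.8  28. ] [ 32.7 -24.3  28. ]
274 288 345 [-19.9  -5.   28. ] [32.8 -4.2 28. ]
299 288 344 [-19.8  13.9  28. ] [31.8 15.9 28. ]
324 239 344 [-60.1  30.3  28. ] [31.8 36.  28. ]
349 264 344 [-40.   49.9  28. ] [31.9 56.  28. ]
374 280 331 [-26.6  69.7  28. ] [19.3 74.7 28. ]
row 239 182 328 [[-60.3, -71.6, 28.0], [-60.1, 33.1, 28.0]]
row 251 171 339 [[-50.8, -80.2, 28.0], [-50.6, 41.7, 28.0]]
row 263 164 346 [[-41.1, -86.2, 28.0], [-40.8, 47.6, 28.0]]
row 275 162 403 [[-31.1, -88.6, 28.0], [-30.8, 90.8, 28.0]]
row 287 165 401 [[-20.9, -87.2, 28.0], [-20.6, 90.7, 28.0]]
row 299 168 399 [[-10.3, -85.8, 28.0], [-10.1, 90.6, 28.0]]
row 311 172 397 [[0.5, -83.7, 28.0], [0.7, 90.5, 28.0]]
row 323 175 395 [[11.5, -82.2, 28.0], [11.8, 90.3, 28.0]]
row 335 178 393 [[22.9, -80.7, 28.0], [23.2, 90.2, 28.0]]
```

The front edge sits at row 288 along its whole length, so the bank is parallel. One last squaring press against the rail, centred on the bank.

```bash
python3 -c "
from h import *
print(RD.inv().apply(ray('wrist',[(224,288),(299,288)],6)-C).round(1))"
python3 jog.py '{"segments": [[0,3,30,0,0,0],[0,3,59,0,0,0],[0,3,59,0,0,0],[-20,3,59,0,0,0],[-40,3,59,0,0,0],[-50,3,59,0,0,0],[-54,3,59,0,0,0],[-57,3,59,0,0,0],[-59,3,59,0,0,0],[-60,3,59,0,0,0]]}' |grep -E 'pos|contact'; python3 -c "
from h import *
go([-22.3,-18,-1])"
```

```text
[[ -4.9 -45.5   6. ]
 [ -4.8  17.7   6. ]]
position: [555.5, -36.1, -0.4]
contact_force: [-6.4, 4.7, 4.8]
t 14.95 dock pos [-22.2 -13.2  -0.4] shift [ 0.1 -4.8  0.6] turn [-0.002 -0.005 -0.   ] F [-6.4  4.7  4.8] w 50.11667730250715
```

```bash
python3 jog.py '{"segments": [[15,0,0,0,0,0],[50,0,0,0,0,0],[60,0,-40,0,0,0],[80,0,-90,0,0,0],[80,-50,-120,0,0,0],[80,-100,-140,0,0,0],[80,-150,-150,0,0,0],[80,-200,-150,0,0,0],[80,-240,-150,0,0,0],[80,-240,-150,0,0,0]]}' |grep -E 'pos|contact'
python3 - <<'E'
from h import *
for n in('side','scene'):
  im=eyes.get_image(n)
  o=proj(n,C+RD.apply([[-64,-104,6],[-64,104,6],[54,104,28],[54,-86,28]]))
  k=cv2.fillConvexPoly(np.zeros(im.shape[:2],'uint8'),o.astype(int),1)
  hs=cv2.cvtColor(im,cv2.COLOR_BGR2HSV)
  d=k*(hs[...,2]<115).astype('uint8')
  c=max(cv2.findContours(d,0,1)[0],key=cv2.contourArea)
  print(n,cv2.contourArea(c),cv2.approxPolyDP(c,2,True).reshape(-1,2).tolist())
  H=np.array([21,-18.5,0])
  print('pred home top',proj(n,C+RD.apply(H+np.array([[-34,-68.5,28],[-34,68.5,28],[34,68.5,28],[34,-68.5,28],[-34,-68.5,6],[-34,68.5,6]]))).round(1).tolist())
E
```

```text
position: [417.4, -251.3, 150.0]
contact_force: [-0.5, -0.2, 0.3]
side 102.0 [[266, 204], [259, 222], [267, 222], [262, 219], [269, 204], [275, 208], [268, 211], [270, 212], [267, 215], [270, 216], [267, 219], [269, 222], [279, 222], [273, 218], [273, 214], [280, 212], [277, 210], [275, 214], [270, 213], [271, 209], [272, 211], [279, 208], [278, 205]]
pred home top [[256.6, 222.3], [263.3, 201.9], [285.1, 203.0], [281.1, 223.7], [256.7, 229.3], [263.4, 208.3]]
scene 800.0 [[288, 170], [284, 168], [279, 155], [237, 167], [244, 183]]
pred home top [[285.7, 170.0], [242.6, 182.3], [236.0, 163.5], [278.2, 151.7], [285.2, 173.4], [242.8, 185.6]]
```

Run:
```python
from h import *
im=eyes.get_image('scene')
D=lambda p:C+RD.apply(np.array(p,float))
for y in(-60,-18,30):
  xs=np.arange(-40,64,4.);uv=proj('scene',D(np.c_[xs,0*xs+y,0*xs+28])).astype('f4')
  v=cv2.remap(im,uv[:,:1],uv[:,1:],cv2.INTER_LINEAR).max(-1).ravel();print(y,list(zip(xs.astype(int).tolist(),v.tolist())))
for x in(0,35):
  ys=np.arange(-108,72,5.);uv=proj('scene',D(np.c_[0*ys+x,ys,0*ys+28])).astype('f4')
  v=cv2.remap(im,uv[:,:1],uv[:,1:],cv2.INTER_LINEAR).max(-1).ravel();print('x',x,list(zip(ys.astype(int).tolist(),v.tolist())))
```

```text
-60 [(-40, 223), (-36, 193), (-32, 160), (-28, 150), (-24, 144), (-20, 121), (-16, 84), (-12, 70), (-8, 75), (-4, 83), (0, 89), (4, 89), (8, 90), (12, 91), (16, 89), (20, 87), (24, 85), (28, 87), (32, 91), (36, 90), (40, 91), (44, 91), (48, 114), (52, 160), (56, 188), (60, 162)]
-18 [(-40, 216), (-36, 178), (-32, 153), (-28, 149), (-24, 144), (-20, 126), (-16, 87), (-12, 71), (-8, 77), (-4, 85), (0, 90), (4, 92), (8, 92), (12, 91), (16, 92), (20, 91), (24, 91), (28, 91), (32, 91), (36, 90), (40, 90), (44, 96), (48, 118), (52, 161), (56, 184), (60, 159)]
30 [(-40, 222), (-36, 184), (-32, 155), (-28, 151), (-24, 144), (-20, 121), (-16, 86), (-12, 71), (-8, 77), (-4, 88), (0, 91), (4, 93), (8, 94), (12, 94), (16, 93), (20, 93), (24, 93), (28, 94), (32, 92), (36, 92), (40, 92), (44, 97), (48, 118), (52, 163), (56, 187), (60, 159)]
x 0 [(-108, 120), (-103, 116), (-98, 132), (-93, 136), (-88, 126), (-83, 98), (-78, 89), (-73, 89), (-68, 89), (-63, 89), (-58, 88), (-53, 89), (-48, 90), (-43, 89), (-38, 90), (-33, 91), (-28, 89), (-23, 89), (-18, 90), (-13, 90), (-8, 90), (-3, 89), (2, 90), (7, 90), (12, 90), (17, 91), (22, 92), (27, 92), (32, 90), (37, 93), (42, 92), (47, 103), (52, 177), (57, 231), (62, 235), (67, 235)]
x 35 [(-108, 122), (-103, 120), (-98, 132), (-93, 136), (-88, 123), (-83, 96), (-78, 90), (-73, 88), (-68, 90), (-63, 91), (-58, 91), (-53, 90), (-48, 91), (-43, 90), (-38, 91), (-33, 92), (-28, 92), (-23, 92), (-18, 90), (-13, 91), (-8, 92), (-3, 91), (2, 91), (7, 91), (12, 93), (17, 92), (22, 93), (27, 93), (32, 93), (37, 92), (42, 93), (47, 103), (52, 167), (57, 216), (62, 228), (67, 225)]
```

Edges in the dock frame are front about -13, end about 50, touching the block at about -86, and parallel. That matches home, so I'm handing in.

```bash
python3 -c "
from h import *
go([0,0,0]);print(arm.job_done())"
```

```text
t 16.1 dock pos [ -99.9 -252.8  149.7] shift [-99.6 252.9 149.7] turn [ 0.    -0.    -0.001] F [-0.3 -0.   0.1] w 49.88621589921802
the job is handed in; nothing more can be done
None
```

I tipped the bank flat and pushed it home against the rail and contact block, then handed in at 16.1 s with the arm clear; the last images put it at home to within a few mm and parallel, but the hand-in returned no verdict.

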